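# Swing out the folding crank and wind down the glue press

### The job

The small screw press on the grey mat holds a freshly glued wooden blank. Swing its folded crank handle up until it snaps upright, then use it to wind the handwheel clockwise (seen from above) as far as it goes, so that the plate comes down on the blank. Leave the handle standing upright.

Things in the scene. Friction and masses are not known exactly. Their poses are not given: they have to be found in the camera images.
- crank_handle (a joint): Angle (rad) of the folding handle: steel rod 11 mm thick, black ball knob (32 mm across, spins on the rod) at its end, 62 mm from the hinge. Hinge level, tangential to the wheel, 62 mm from its axis. 0 = folded: level, ball over the hub. 1.57 = upright, at its stop. A sprung catch resists from 0.8 to 1.25 (3-4 N at the ball), then snaps it upright and holds it (2 N). A hard grip drags.
- handwheel (a joint): Angle (rad) of the level handwheel on top of the press: dark steel rim, 164 mm across, three spokes, vertical axis. Grows clockwise seen from above. Starts at 0, locked by a pin until the handle is past about 1.35 rad. Stops at 2.0 (about a third of a turn), plate then 15 mm lower, on the wooden blank. Stiff (about 4 N at the handle), stays where left.
- grip (a point): Centre of the black ball knob, 62 mm from the handle's hinge. Handle folded: straight above the wheel's axis, 28 mm over the hub's top. Handle upright: 62 mm straight above the hinge, which is itself 28 mm higher than the hub's top and turns with the wheel. Its x axis points along the handle from the ball to the hinge.
- wheel_hub (a point): Centre of the top of the wheel's hub, on the wheel's axis, 160 mm above the table. Fixed to the press, does not turn with the wheel: x axis level, from the wheel's axis towards the handle's hinge at the start; z up. The press is fixed to the table; base 200 mm along this x by 150 mm, nothing on it stands above the handle.

How it is judged:
On the way, in this order (a step that is already met when the one before it is completed fails the run):
1. the handle is swung up past its snap point while the wheel is still at its start (value of joint crank_handle above 1.3 rad and value of joint handwheel below 0.3 rad), for 0.1 s.
2. the wheel is wound down with the handle swung up (value of joint handwheel above 1.75 rad and value of joint crank_handle above 1.25 rad), for 0.1 s.
At the end, for the whole second after the job is handed in: The handwheel has been turned clockwise to within 0.25 rad of its stop (over 1.75 of 2.0 rad) and is at rest, and the crank handle stands latched upright (over 1.4 of 1.57 rad) (value of joint handwheel above 1.75 rad and value of joint crank_handle above 1.4 rad and velocity of joint handwheel below 0.1 rad/s); the robot touches nothing.
It also fails if it takes over 38 s, if anything falls off the work surface, if the arm or the gripper's body presses on something with over 40 N, if the wrist force passes 120 N, or if a joint passes its speed limit or range.

### The arm

A 7-joint arm with a two-finger parallel gripper is mounted at the origin on the work surface. World frame = base frame: x ahead of the robot, y to its left, z up, the work surface at z = 0. Lengths are in m, angles in rad, forces in N, time in s.
With the tool pointing down it reaches from about 0.35 to 0.775 m from the base axis. Payload 3.1 kg.
Tool frame: the origin (TCP) lies at the very end of the fingers, on their centre line; the grasp point (between the pads) lies 19 mm behind it; z points along the fingers, y is the direction in which the jaws open and shut (so a half turn about z gives the same grasp; the last joint's range is limited). The gripper opens to 85 mm and grips with 20 to 120 N. Pads are 22 mm wide; open, the fingers measure 114 mm over their backs; the gripper's body (76 mm by 85 mm) begins 54 mm behind the grasp point. The pads swing forward as they close: fully open they stand 13 mm farther back than shut.
Start: joints at [1.279, 0.311, 0.014, 1.512, -0.004, 1.319, -0.027], TCP at [0.136, -0.533, 0.231] pointing down, gripper open.
Joint ranges: [-2.7, 2.7], [-0.3, 1.91], [-1.27, 1.3], [0.12, 2.57], [-1.44, 4.58], [0.2, 2.03], [-3.05, 3.05]. Speed limits (rad/s): [2.79, 2.79, 3.14, 3.14, 3.14, 3.14, 3.14].

### API

Orientations are given as a unit quaternion [w, x, y, z].
In Python, from workcell import get_state, get_image, job_done gives the robot as it stands. The module is installed in compiled form; this text tells all that it offers.
- The arm moves only by the shell command python3 -m inch 'ROWS' [OPENING] [FORCE]. ROWS is text: rows parted by semicolons, each of 4 numbers parted by spaces: the shift along the tool's x, y, z in cm, then the turn about the tool's z in degrees. A call has exactly 8 rows; each row shifts and turns the pose as measured when the row begins, along the tool's axes as they then stand; what a row does not reach is not made up. A row lasts 1/12 s, in which the tool goes at most 41.7 mm and 7.16 degrees, less where a joint would pass 70% of its speed; a pose out of reach is approached as far as the arm can. A call with a gripper value outside its range is refused whole. OPENING is the opening, from 0 (shut) to 1 (fully open), set as the call begins (- or left out, the last holds). The fingers move at their own pace and stop on an object; FORCE is the grip in N (left out, the last holds). Time passes only in rows, so rows that do not move let the fingers close, or fill a call up. It gives the time, the measured TCP pose, the force and the opening at its end, in the units of the state.
- get_state(): the state, without advancing time (a new reading comes with each control period).
- get_image(name): name is "side" or "top"; returns a dict with "image" (420x560x3 uint8, red, green, blue), "intrinsics" (3x3 intrinsics, pixels), "distortion" ([k1, k2, p1, p2, k3] as OpenCV has them; the pictures are not rectified), "R" (3x3) and "t" (3): a world point X has camera coordinates R X + t. Camera axes: x right, y down, z forward; pixel columns grow to the right and rows downward; lengths in m; the calibration is good to about 2 mm. A picture is of the moment at which its call begins. There is no depth.
- job_done(): hands the job in, once; it reports no verdict.
The state is a dict: "t": time; "joint_pos": joint angles; "qd": joint speeds; "effort": joint torques, N m; "eef_pos": TCP position; "ee_rot": TCP orientation; "wrist_force": force on the tool from outside, world axes, zero at the start; "wrist_torque": the same for the moment, N m; "width": opening from 0.0 (shut) to 1.0 (fully open).
Only numpy, scipy, OpenCV 4.12 (cv2) and the standard library are available. Lean on these libraries where they do the work, as an engineer would, in place of code of your own. Each camera call takes 0.05 s, during which the arm holds its last target.

## Working session

There is one attempt and no reset: what is moved stays moved. The work goes in short steps, Python scripts to look and compute and a shell command to move; the robot and the scene stay as the last step left them, time stands still between calls to the robot, and variables do not carry over. Pictures are saved under pics/ and viewed, and the job is handed in when it is done.

```bash
mkdir -p pics; python3 - <<'E'
from workcell import get_state,get_image
import cv2
s=get_state();print(s)
for n in("side","top"):
    d=get_image(n);cv2.imwrite(f"pics/{n}0.png",d["image"][:,:,::-1])
    print(n,d["intrinsics"],d["distortion"],d["R"],d["t"])
E
```

```text
{'t': 0.0, 'joint_pos': array([ 1.27930503,  0.31173127,  0.01401157,  1.51308265, -0.00441163,
        1.319206  , -0.02719832]), 'qd': array([-0.00209989, -0.00063097,  0.00086406,  0.00049681,  0.00282702,
        0.00015644,  0.00230373]), 'effort': array([-2.65763983e-04, -3.79911733e+01,  1.45605253e-01, -2.30589688e+01,
        1.18768433e-02,  1.36011362e-02, -3.56438953e-06]), 'eef_pos': array([ 0.13578189, -0.5322078 ,  0.23020772]), 'ee_rot': array([-1.18220757e-03,  9.92206422e-01,  1.24599281e-01, -1.95009004e-04]), 'wrist_force': array([ 0.13683333, -0.27844581, -0.41163028]), 'wrist_torque': array([ 0.012789  , -0.02793436, -0.03813856]), 'width': 0.997048893915244}
side [[523.33869068   0.         280.30400109]
 [  0.         523.33869068 203.33657172]
 [  0.           0.           1.        ]] [-0.03554419  0.          0.          0.          0.        ] [[-0.86513572 -0.50127701 -0.01617225]
 [-0.32840627  0.59056621 -0.73714373]
 [ 0.37906399 -0.63241831 -0.67554243]] [0.47476474 0.31556968 0.60153852]
top [[524.39246317   0.         283.90868564]
 [  0.         524.39246317 203.495256  ]
 [  0.           0.           1.        ]] [-0.13119887  0.          0.          0.          0.        ] [[-0.02623163 -0.99959192  0.01130901]
 [-0.98791074  0.0241927  -0.15312441]
 [ 0.15278833 -0.015189   -0.98814221]] [0.02292976 0.56844425 0.76621678]
```

View pics/side0.png

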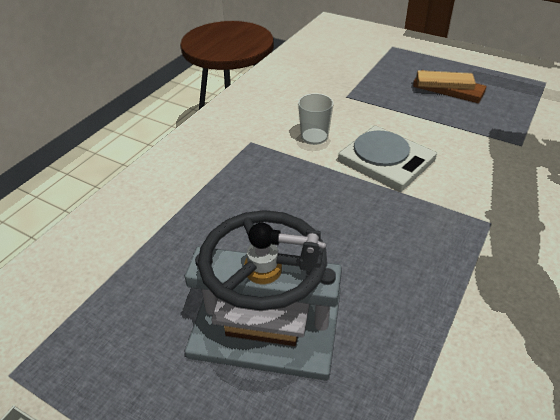

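View pics/top0.png

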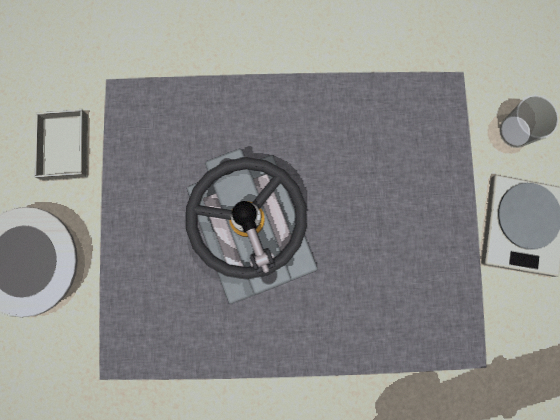

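The side view shows the ball near (261,236) and the hinge near (315,245). The top view shows the ball near (245,214) and the hinge near (263,260). I'll enlarge both.

```bash
python3 - <<'E'
import cv2,numpy as np
a=cv2.imread("pics/side0.png")[195:315,180:345];b=cv2.imread("pics/top0.png")[145:305,180:320]
cv2.imwrite("pics/c1.png",np.clip(cv2.resize(a,None,fx=4.8,fy=4.8,interpolation=3).astype(float)*1.6,0,255))
cv2.imwrite("pics/c2.png",np.clip(cv2.resize(b,None,fx=3.75,fy=3.75,interpolation=3).astype(float)*1.6,0,255))
E
```

```text
[ WARN:0@0.085] global loadsave.cpp:1063 imwrite_ Unsupported depth image for selected encoder is fallbacked to CV_8U.
```

View pics/c1.png

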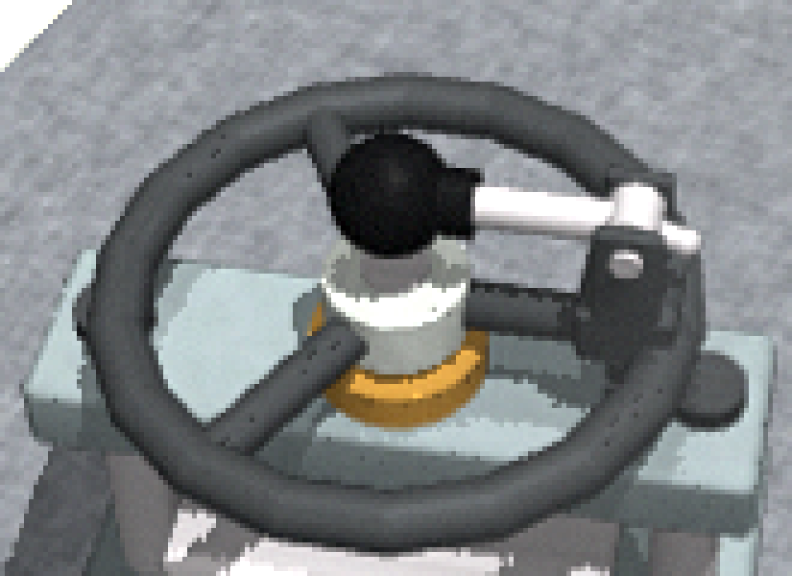

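View pics/c2.png

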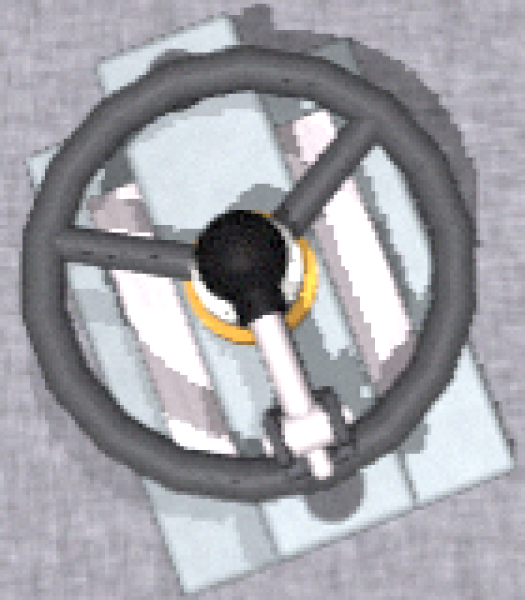

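In the crops, the ball centre is at side (260.8,235.2) and top (244.3,213.0). The hinge is at about top (261.6,260.2).

```bash
cat >h.py <<'E'
from workcell import get_state,get_image
import cv2,numpy as np
from scipy.spatial.transform import Rotation as Rn
def und(d,p):
    return cv2.undistortPoints(np.array([[p]],float),d["intrinsics"],np.array(d["distortion"]))[0,0]
def ray(d,p):
    u=und(d,p);R=d["R"];return -R.T@d["t"],R.T@np.array([*u,1])
def atz(d,p,z):
    c,v=ray(d,p);return c+v*(z-c[2])/v[2]
def tri(d1,p1,d2,p2):
    P=[np.c_[d["R"],d["t"]] for d in(d1,d2)]
    X=cv2.triangulatePoints(P[0],P[1],und(d1,p1),und(d2,p2))[:,0];return X[:3]/X[3]
def proj(d,X):
    return cv2.projectPoints(np.array([X],float),cv2.Rodrigues(d["R"])[0],d["t"],d["intrinsics"],np.array(d["distortion"]))[0][0,0]
def st():
    s=get_state();R=Rn.from_quat(s["ee_rot"],scalar_first=True).as_matrix()
    return s,R
E
python3 - <<'E'
from h import *
a=get_image("side");b=get_image("top")
B=tri(a,(260.8,235.2),b,(244.3,213));print(B,proj(a,B),proj(b,B))
print(atz(a,(260.8,235.2),.188),atz(b,(244.3,213),.188))
H=atz(b,(261.6,260.2),.188);print(H,np.linalg.norm((H-B)[:2]),np.arctan2(*(H-B)[[1,0]]))
# base edge dir from top: base right edge corners (512,468),(185,592) in crop ; 
f=lambda x,y,z:atz(b,(180+x/3.75,145+y/3.75),z)
p,q=f(512,466,.02),f(187,592,.02);print(p,q,np.arctan2(*(q-p)[[1,0]])-np.pi/2)
s,R=st();print(R)
E
```

```text
[0.53658278 0.06146917 0.18520606] [261.3150895 235.281263 ] [244.07736019 212.54759105]
[0.53568792 0.06390225 0.188     ] [0.53561163 0.06102419 0.188     ]
[0.47570047 0.0404026  0.188     ] 0.06442403873724067 -2.8084668519637463
[ 0.46713968 -0.04016468  0.02      ] [0.41852044 0.09610156 0.02      ] 0.3427162213769268
[[ 9.68951151e-01  2.47251855e-01 -4.32337771e-04]
 [ 2.47252221e-01 -9.68950156e-01  1.39103850e-03]
 [-7.49769021e-05 -1.45474483e-03 -9.99998939e-01]]
```

```bash
python3 -m inch '2 -1.8 -1 0;2.5 -2.2 -1.2 0;2.5 -2.2 -1.2 0;2.5 -2.2 -1.2 0;2.8 -2.5 -1 0;2.8 -2.5 0 0;2.8 -2.5 0 0;2.8 -2.5 0 0' 0.7 20
```

```text
t: 0.87
eef_pos: [0.2895, -0.3021, 0.2852]
ee_rot: [-0.001, 0.994, 0.113, -0.003]
wrist_force: [1.6, -0.3, -0.0]
width: 0.698
```

```bash
python3 -m inch '2.8 -2.6 0 -1;2.8 -2.6 0 -1;2.8 -2.6 0 -1;2.8 -2.6 0 -1;2.8 -2.6 0 -1;2.8 -2.6 0 -1;2.8 -2.6 0 0;2.6 -2.4 0 0'; python3 - <<'E'
from h import *
s,R=st();print(s["eef_pos"],s["joint_pos"],R)
B=np.array([.536,.062,.188]);T=B+[0,0,-.019]
print(R.T@(T-s["eef_pos"])*100, np.degrees(np.arctan2(R[1,0],R[0,0])))
E
```

```text
t: 1.53
eef_pos: [0.4488, -0.0276, 0.2851]
ee_rot: [0.001, 0.986, 0.166, -0.002]
wrist_force: [0.3, -0.9, -0.5]
width: 0.701
[ 0.44884619 -0.02762317  0.28513669] [ 0.53679334  0.11272725 -0.5673153   1.64369763  0.06416026  1.40595638
 -1.27503913] [[ 0.94469414  0.32794053 -0.00282757]
 [ 0.32793277 -0.94469666 -0.00288399]
 [-0.00361697  0.00179723 -0.99999184]]
[11.21441355 -5.62941691 11.56308344] 19.14348100329124
```

```bash
python3 -m inch '2.4 -1.2 0.5 0;2.4 -1.2 1 0;2.4 -1.2 1 0;2 -1 1 0;1.4 -.7 1 0;.6 -.3 .5 0;0 0 0 0;0 0 0 0'; python3 - <<'E'
from h import *
s,R=st();print(s["eef_pos"])
B=np.array([.536,.062,.188]);T=B+[0,0,-.019]
print(R.T@(T-s["eef_pos"])*100, np.degrees(np.arctan2(R[1,0],R[0,0])))
ims=[]
for n in("side","top"):
    d=get_image(n);p=proj(d,s["eef_pos"]+R@[0,0,-.019]);print(n,p);ims.append(d["image"][120:340,130:380,::-1])
cv2.imwrite("pics/a1.png",cv2.resize(np.hstack(ims),None,fx=1.6,fy=1.6))
E
```

```text
t: 2.2
eef_pos: [0.5401, 0.0787, 0.2322]
ee_rot: [-0.001, 0.985, 0.175, -0.001]
wrist_force: [0.4, 0.1, 0.4]
width: 0.699
[0.54010044 0.07874689 0.23222458]
[-0.95370389  1.45178172  6.31893742] 20.107350253258428
side [248.16373667 202.86520444]
top [225.32461575 201.98247412]
```

View pics/a1.png

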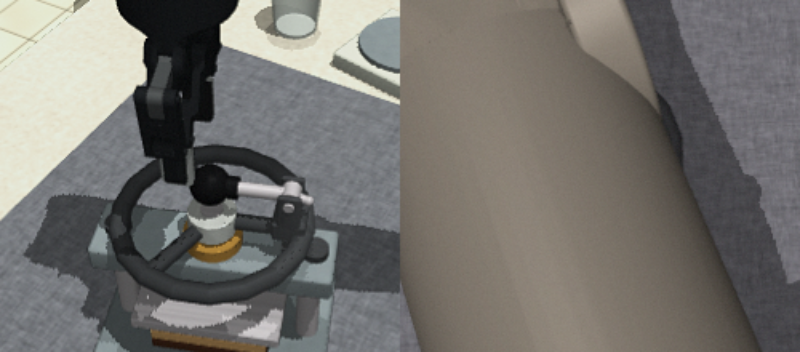

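The side view shows the open fingers above and beyond the ball; the top view is blocked by the arm. I'll correct sideways and then go down.

```bash
python3 -m inch '-.4 .7 0 0;-.4 .6 0 0;-.1 .1 0 0;0 0 0 0;0 0 .8 0;0 0 .8 0;0 0 .4 0;0 0 0 0'; python3 - <<'E'
from h import *
s,R=st();print(s["eef_pos"])
B=np.array([.536,.062,.188]);T=B+[0,0,-.019]
print(R.T@(T-s["eef_pos"])*100, np.degrees(np.arctan2(R[1,0],R[0,0])))
d=get_image("side");p=proj(d,s["eef_pos"]);print(p)
cv2.imwrite("pics/a2.png",cv2.resize(d["image"][120:300,160:360,::-1],None,fx=3,fy=3))
E
```

```text
t: 2.97
eef_pos: [0.536, 0.0534, 0.2144]
ee_rot: [0.002, 0.986, 0.169, 0.002]
wrist_force: [-0.1, -0.3, 0.0]
width: 0.698
[0.53599698 0.05343009 0.21437092]
[ 0.2694611  -0.82710475  4.53463634] 19.442250095711056
[264.26003462 214.26634478]
```

View pics/a2.png

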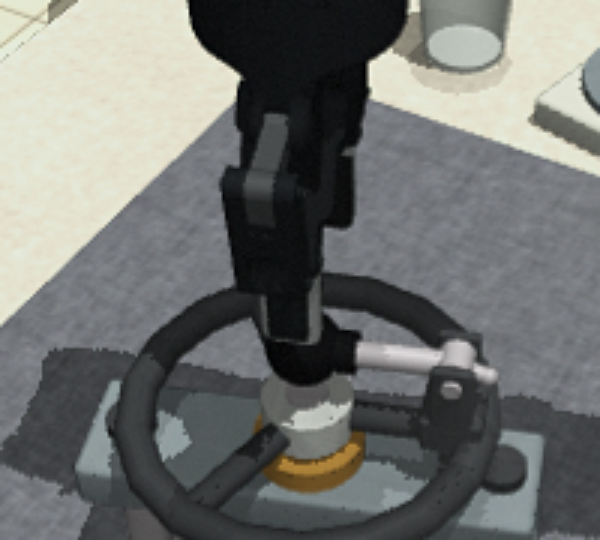

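```bash
python3 -m inch '.1 -.25 0 0;.1 -.25 0 0;0 0 0 0;0 0 0 0;0 0 0 0;0 0 0 0;0 0 0 0;0 0 0 0'; python3 - <<'E'
from h import *
s,R=st();print(s["eef_pos"])
B=np.array([.536,.062,.188]);T=B+[0,0,-.019]
print(R.T@(T-s["eef_pos"])*100, np.degrees(np.arctan2(R[1,0],R[0,0])))
E
```

```text
t: 3.68
eef_pos: [0.5367, 0.0616, 0.2149]
ee_rot: [0.001, 0.985, 0.17, 0.003]
wrist_force: [0.7, -0.3, 0.0]
width: 0.7
[0.53671308 0.06155435 0.21491372]
[-0.07430426 -0.0802938   4.59083835] 19.625740292269686
```

```bash
python3 -m inch '0 0 .6 0;0 0 .6 0;0 0 .6 0;0 0 .6 0;0 0 .6 0;0 0 .4 0;0 0 0 0;0 0 0 0'; python3 - <<'E'
from h import *
s,R=st();print(s["eef_pos"],s["wrist_force"])
B=np.array([.536,.062,.188]);T=B+[0,0,-.019]
print(R.T@(T-s["eef_pos"])*100, np.degrees(np.arctan2(R[1,0],R[0,0])))
d=get_image("side");p=proj(d,s["eef_pos"]);print(p)
cv2.imwrite("pics/a3.png",cv2.resize(d["image"][120:300,160:360,::-1],None,fx=3,fy=3))
E
```

```text
t: 4.35
eef_pos: [0.536, 0.0607, 0.1759]
ee_rot: [0.001, 0.985, 0.17, 0.001]
wrist_force: [-0.2, 0.2, 0.2]
width: 0.705
[0.53596312 0.06070945 0.1758508 ] [-0.23254214  0.15446478  0.16919935]
[ 0.04531764 -0.122199    0.68484842] 19.581299033307364
[262.37155777 240.33043733]
```

View pics/a3.png

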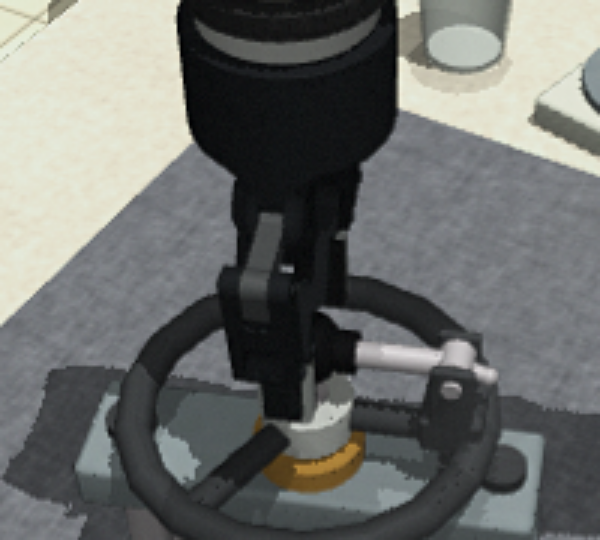

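```bash
python3 -m inch '0 -.05 .3 0;0 0 .3 0;0 0 0 0;0 0 0 0;0 0 0 0;0 0 0 0;0 0 0 0;0 0 0 0' - 20;  python3 -m inch '0 0 0 0;0 0 0 0;0 0 0 0;0 0 0 0;0 0 0 0;0 0 0 0;0 0 0 0;0 0 0 0' 0.2 20;python3 - <<'E'
from h import *
s,R=st();print(s["eef_pos"],s["wrist_force"])
d=get_image("side")
cv2.imwrite("pics/a4.png",cv2.resize(d["image"][120:300,160:360,::-1],None,fx=3,fy=3))
E
```

```text
t: 5.07
eef_pos: [0.5369, 0.0615, 0.1707]
ee_rot: [0.001, 0.985, 0.17, 0.003]
wrist_force: [1.0, 0.3, 0.3]
width: 0.701
t: 5.73
eef_pos: [0.5368, 0.0626, 0.1711]
ee_rot: [0.001, 0.985, 0.171, 0.003]
wrist_force: [-0.5, -0.0, 0.1]
width: 0.358
[0.53681451 0.06256067 0.17106202] [-0.54701675 -0.02759528  0.14490051]
```

View pics/a4.png

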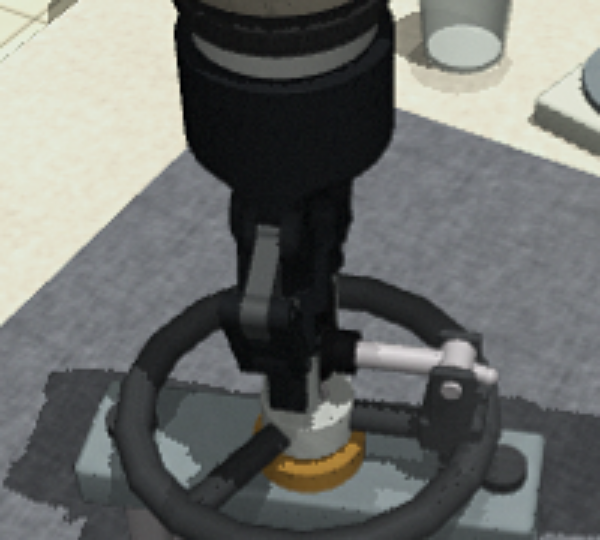

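The fingers have closed on the ball: the width reads 0.358 and both pads are beside it. I'll start the swing.

```bash
python3 -m inch '0 0 -.5 0;-.1 0 -.6 0;-.15 0 -.6 0;-.25 0 -.6 0;-.3 0 -.6 0;-.3 0 -.5 0;0 0 0 0;0 0 0 0' 0.2 20; cat >sw.py <<'E'
from h import *
s,R=st()
d=R.T@(s["eef_pos"]-[.5368,.0626,.1711]);phi=np.radians(19.7)
dw=s["eef_pos"]-[.5368,.0626,.1711];r=-(dw[0]*np.cos(phi)+dw[1]*np.sin(phi))
print("rad,z mm",r*1e3,dw[2]*1e3,"theta",np.degrees(np.arctan2(dw[2],.062-r)),"R",np.hypot(dw[2],.062-r)*1e3,"lat",(-dw[0]*np.sin(phi)+dw[1]*np.cos(phi))*1e3,s["wrist_force"],s["width"],s["t"])
E
python3 sw.py
```

```text
t: 6.45
eef_pos: [0.5248, 0.0585, 0.2078]
ee_rot: [0.0, 0.985, 0.17, 0.003]
wrist_force: [0.4, 0.5, -2.9]
width: 0.353
rad,z mm 12.670961548198864 36.687560653821976 theta 36.6393443446303 R 61.47626486138485 lat 0.20703421439391803 [ 0.40417362  0.48387245 -2.90307126] 0.35291462487158365 6.45
```

```bash
python3 -m inch '-.5 0 -.5 0;-.6 0 -.5 0;-.7 0 -.45 0;-.75 0 -.35 0;-.8 0 -.25 0;-.7 0 -.15 0;0 0 0 0;0 0 0 0' 0.2 20; python3 sw.py
```

```text
t: 7.12
eef_pos: [0.4852, 0.0443, 0.2336]
ee_rot: [0.001, 0.985, 0.17, 0.007]
wrist_force: [1.3, 0.1, -1.1]
width: 0.357
rad,z mm 54.72495141441668 62.48231099769655 theta 83.3587423245809 R 62.90441573956051 lat 0.16493213936508155 [ 1.28074193  0.08840352 -1.05879788] 0.35735440986820416 7.1167
```

```bash
python3 -m inch '-.3 0 0 0;-.3 0 0 0;-.1 0 0 0;0 0 0 0;0 0 0 0;0 0 0 0;0 0 0 0;0 0 0 0' 0.2 20; python3 sw.py; python3 - <<'E'
from h import *
d=get_image("side")
cv2.imwrite("pics/a5.png",cv2.resize(d["image"][110:310,160:380,::-1],None,fx=3,fy=3))
E
```

```text
t: 7.78
eef_pos: [0.4771, 0.0414, 0.2343]
ee_rot: [0.001, 0.985, 0.17, 0.006]
wrist_force: [-0.2, 0.2, 1.5]
width: 0.356
rad,z mm 63.35162181430713 63.24169330190296 theta 91.22435743560857 R 63.25613530101937 lat 0.1610876617686892 [-0.16632908  0.19399434  1.49462196] 0.35640129268570964 7.7833
```

View pics/a5.png

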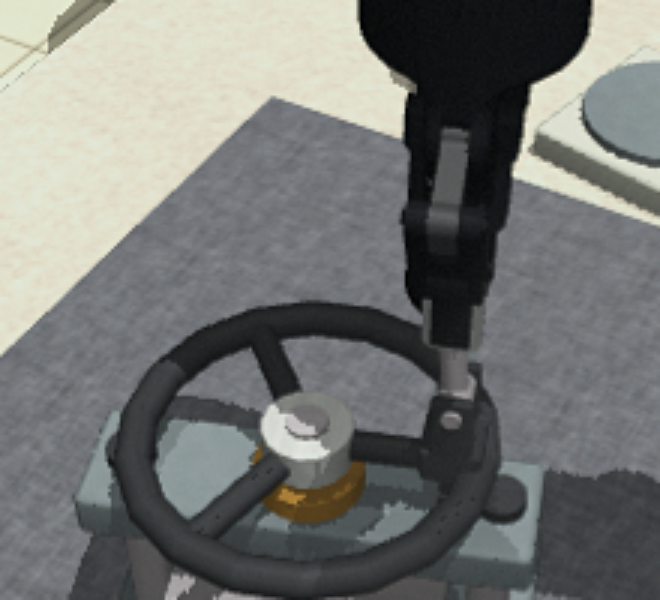

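The handle rod now stands vertical at about (455,370) in the crop, above its hinge. I'll wind next.

```bash
python3 -m inch '0 -.5 0 0;.1 -.6 0 0;.15 -.6 0 0;.2 -.6 0 0;.25 -.55 0 0;.3 -.5 0 0;0 0 0 0;0 0 0 0' 0.2 20; cat >wd.py <<'E'
from h import *
s,R=st()
C=np.array([.5368,.0626,.2343])
d=s["eef_pos"]-C;p=np.radians(19.7)
x=d[0]*np.cos(p)+d[1]*np.sin(p);y=d[0]*np.sin(p)-d[1]*np.cos(p)
w=np.arctan2(-y,-x);r=np.hypot(x,y)
print("w",w,"r",r*1e3,"dz",d[2]*1e3,"tool yaw",np.degrees(np.arctan2(R[1,0],R[0,0])),"q7",s["joint_pos"][6],"F",s["wrist_force"],s["width"],s["t"])
for k in(.3,.6,.9):
    t=np.array([-62.5*np.cos(w+k),-62.5*np.sin(w+k)]);e=(t-[x*1e3,y*1e3])/10
    a=np.arctan2(R[1,0],R[0,0])-p
    # into actual tool axes
    print(k,(R.T@np.r_[np.cos(p)*e[0]+np.sin(p)*e[1],np.sin(p)*e[0]-np.cos(p)*e[1],0])[:2].round(2))
E
python3 wd.py
```

```text
t: 8.5
eef_pos: [0.4735, 0.0712, 0.2342]
ee_rot: [0.007, 0.986, 0.166, 0.003]
wrist_force: [-1.0, -4.4, 3.1]
width: 0.358
w 0.47970082686430104 r 63.85879931570104 dz -0.13940386570773788 tool yaw 19.155979343593334 q7 -1.5613082947577608 F [-1.03515326 -4.40713332  3.06551688] 0.3579560922482668 8.5
0.3 [ 1.21 -1.46]
0.6 [ 2.69 -2.59]
0.9 [ 4.45 -3.23]
```

```bash
python3 -m inch '.3 -.5 0 0;.35 -.5 0 0;.4 -.5 0 0;.45 -.45 0 0;.45 -.4 0 0;.5 -.35 0 0;.5 -.3 0 0;0 0 0 0' 0.2 20; python3 wd.py
```

```text
t: 9.17
eef_pos: [0.4927, 0.1096, 0.234]
ee_rot: [0.01, 0.986, 0.166, 0.002]
wrist_force: [0.2, -1.7, 2.7]
width: 0.356
w 1.1613061608693098 r 64.45397730623442 dz -0.26472746148420434 tool yaw 19.088096895093656 q7 -1.6691448306767442 F [ 0.19681724 -1.69737442  2.73814702] 0.3563512794289595 9.1667
0.3 [ 1.88 -0.32]
0.6 [ 3.75 -0.26]
0.9 [5.51 0.34]
```

```bash
python3 -m inch '.5 -.2 0 0;.55 -.15 0 0;.6 -.1 0 0;.6 -.05 0 0;.6 .05 0 0;.6 .1 0 0;.5 .1 0 0;0 0 0 0' 0.2 20; python3 wd.py; python3 - <<'E'
from h import *
d=get_image("side")
cv2.imwrite("pics/a6.png",cv2.resize(d["image"][90:310,120:360,::-1],None,fx=2.7,fy=2.7))
E
```

```text
t: 9.83
eef_pos: [0.5294, 0.1231, 0.2339]
ee_rot: [0.012, 0.986, 0.164, -0.003]
wrist_force: [0.8, -3.2, 3.7]
width: 0.36
w 1.792122192587429 r 60.94912148485305 dz -0.3629800000221062 tool yaw 18.872182056502666 q7 -1.7128625407063465 F [ 0.81825484 -3.1715947   3.73379956] 0.3595755448861192 9.8333
0.3 [1.78 0.5 ]
0.6 [3.26 1.64]
0.9 [4.34 3.17]
```

View pics/a6.png

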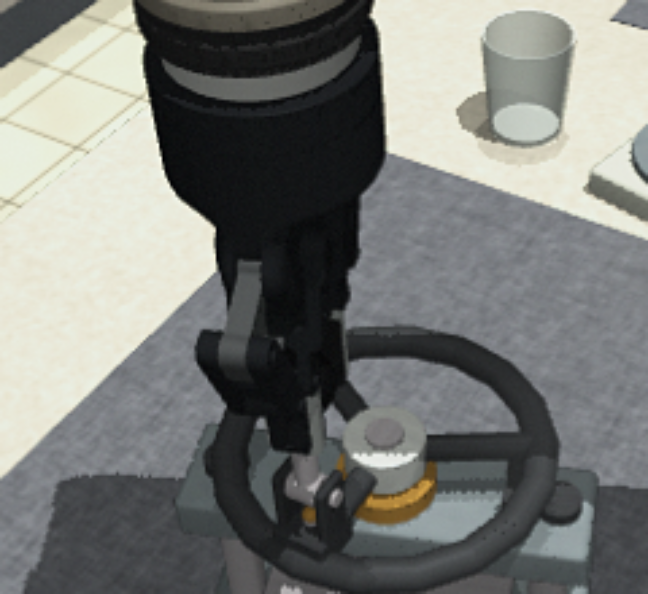

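The rod is upright at about (310,440) in the crop and the wheel is near its stop. I'll wind the last 0.2 rad gently.

```bash
python3 -m inch '.35 .05 0 0;.35 .05 0 0;.35 .1 0 0;.35 .1 0 0;.3 .1 0 0;.2 .05 0 0;0 0 0 0;0 0 0 0' 0.2 20; python3 wd.py
```

```text
t: 10.55
eef_pos: [0.5357, 0.1228, 0.2339]
ee_rot: [0.015, 0.986, 0.164, -0.02]
wrist_force: [-0.4, -3.5, 4.6]
width: 0.36
w 1.896395191929382 r 60.24617729692575 dz -0.3644821800121989 tool yaw 18.87107904427811 q7 -1.7171022761245616 F [-0.37372599 -3.52128922  4.63710839] 0.3595974429989973 10.55
0.3 [1.74 0.62]
0.6 [3.09 1.91]
0.9 [4.   3.54]
```

```bash
python3 -m inch '.4 -.1 0 0;.5 -.05 0 0;.5 0 0 0;.6 0 0 0;.6 0 0 0;.6 0 0 0;.6 0 0 0;.6 0 0 0' 0.2 20; python3 wd.py
```

```text
t: 11.22
eef_pos: [0.5382, 0.1235, 0.2333]
ee_rot: [0.029, 0.984, 0.163, -0.069]
wrist_force: [-13.1, -8.6, 12.4]
width: 0.355
w 1.9372120665975128 r 60.93999848418838 dz -1.0473304984360277 tool yaw 18.68781168042393 q7 -1.7391328202804723 F [-13.07252399  -8.64233536  12.36227514] 0.3552105340971706 11.2167
0.3 [1.68 0.75]
0.6 [2.96 2.1 ]
0.9 [3.81 3.77]
```

It's at the stop: 13 N and no more movement. I'll relax and release.

```bash
python3 -m inch '-.1 0 0 0;0 0 0 0;0 0 0 0;0 0 0 0;0 0 0 0;0 0 0 0;0 0 0 0;0 0 0 0' 0.2 20; python3 -m inch '0 0 0 0;0 0 0 0;0 0 0 0;0 0 0 0;0 0 0 0;0 0 0 0;0 0 0 0;0 0 0 0' 0.75 20;python3 wd.py; python3 - <<'E'
from h import *
s,R=st();print(R.round(3))
d=get_image("side")
cv2.imwrite("pics/a7.png",cv2.resize(d["image"][90:310,120:360,::-1],None,fx=2.7,fy=2.7))
E
```

```text
t: 11.88
eef_pos: [0.5364, 0.1229, 0.233]
ee_rot: [0.029, 0.984, 0.163, -0.071]
wrist_force: [-0.6, -3.0, 4.0]
width: 0.358
t: 12.55
eef_pos: [0.5349, 0.1318, 0.2298]
ee_rot: [0.022, 0.983, 0.167, -0.072]
wrist_force: [0.1, -0.4, 0.3]
width: 0.749
w 1.886864435358464 r 69.26085331263957 dz -4.492874697797994 tool yaw 19.247231777228343 q7 -1.7392993108885018 F [ 0.07723737 -0.42618504  0.34429922] 0.7493001188715651 12.55
0.3 [1.45 1.47]
0.6 [2.8  2.76]
0.9 [3.7  4.39]
[[ 0.934  0.332 -0.134]
 [ 0.326 -0.943 -0.067]
 [-0.148  0.019 -0.989]]
```

View pics/a7.png

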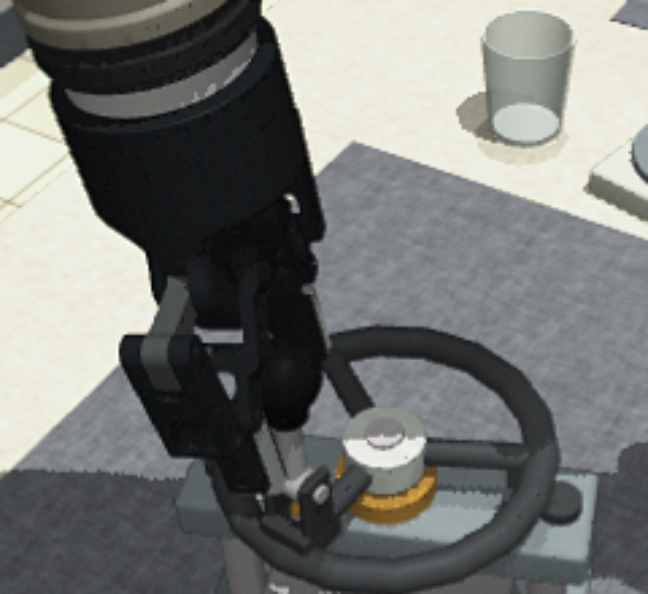

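The jaws are open around the ball, which is at about (290,385), but they sit off-centre by about 9 mm. I'll recentre and then back straight out.

```bash
python3 -m inch '0 .2 0 0;0 .2 0 0;0 .1 0 0;0 0 0 0;0 0 0 0;0 0 0 0;0 0 0 0;0 0 0 0' 0.9 20;python3 wd.py; python3 - <<'E'
from h import *
d=get_image("side")
cv2.imwrite("pics/a8.png",cv2.resize(d["image"][90:310,120:360,::-1],None,fx=2.7,fy=2.7))
E
```

```text
t: 13.27
eef_pos: [0.5371, 0.126, 0.2301]
ee_rot: [0.022, 0.983, 0.167, -0.071]
wrist_force: [-0.5, -0.6, 0.0]
width: 0.899
w 1.9188439567991389 r 63.355129424858646 dz -4.214208941401287 tool yaw 19.17063441656538 q7 -1.7297960327989357 F [-4.78006144e-01 -5.70090823e-01  1.77092291e-04] 0.8985599905557723 13.2667
0.3 [1.6  0.96]
0.6 [2.9  2.29]
0.9 [3.76 3.95]
```

View pics/a8.png

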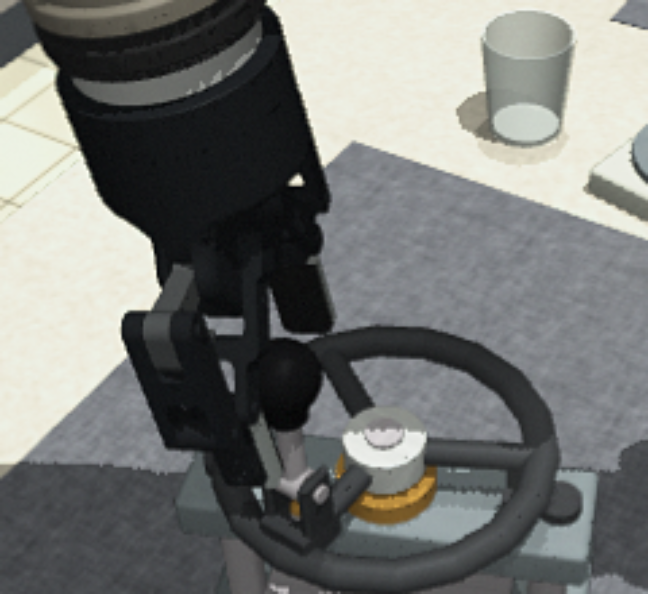

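The ball stands free between the jaws at about (290,372) in the crop. I'll back out along the tool axis.

```bash
python3 -m inch '0 0 -.5 0;0 0 -.8 0;0 0 -1 0;0 0 -1.2 0;0 0 -1.5 0;0 0 -2 0;0 0 -2 0;0 0 -1 0' ; python3 -m inch '0 0 -1.5 0;0 0 -1.5 0;0 0 -1 0;0 0 -1 0;0 0 -.5 0;0 0 0 0;0 0 0 0;0 0 0 0'; python3 - <<'E'
from h import *
a=get_image("side");b=get_image("top")
cv2.imwrite("pics/a9.png",cv2.resize(a["image"][130:330,150:370,::-1],None,fx=3,fy=3))
cv2.imwrite("pics/t9.png",b["image"][:,:,::-1])
C=np.array([.5363,.0622])
for w in(1.75,2.0):
    p=np.radians(19.7+180)-w;h=C+.062*np.array([np.cos(p),np.sin(p)])
    print(w,"hinge",proj(a,[*h,.188]),"ball",proj(a,[*h,.250]))
p=np.radians(199.7)-2.0;u=np.array([np.cos(p),np.sin(p)])
for th in(1.25,1.4):
    print(th,"ball",proj(a,[*(C+u*(.062-.062*np.cos(th))),.188+.062*np.sin(th)]))
E
```

```text
t: 13.98
eef_pos: [0.5501, 0.1329, 0.3364]
ee_rot: [0.022, 0.983, 0.167, -0.072]
wrist_force: [0.2, 0.5, -0.3]
width: 0.898
t: 14.65
eef_pos: [0.5591, 0.1395, 0.4043]
ee_rot: [0.019, 0.984, 0.167, -0.065]
wrist_force: [0.6, 1.0, -1.3]
width: 0.9
1.75 hinge [240.55954883 270.94559478] ball [236.58976831 232.93628314]
2.0 hinge [229.03718971 266.23096507] ball [224.24213171 228.23893281]
1.25 ball [235.8552772  219.77369246]
1.4 ball [230.5116751  223.09814352]
```

View pics/a9.png

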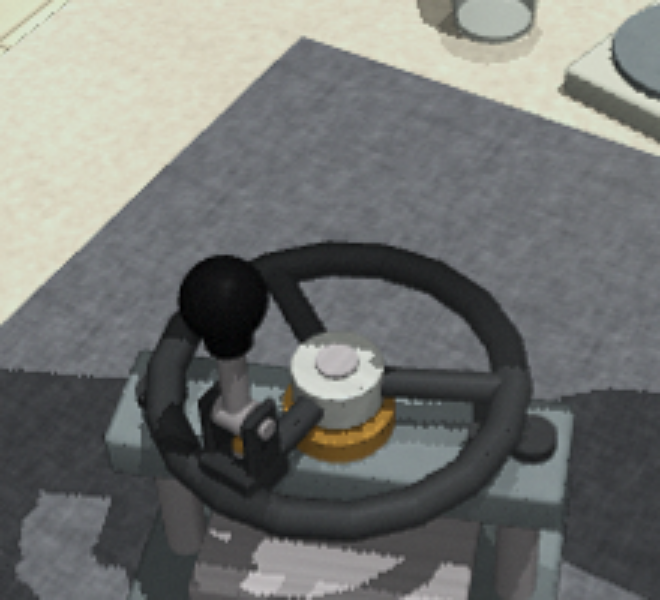

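View pics/t9.png

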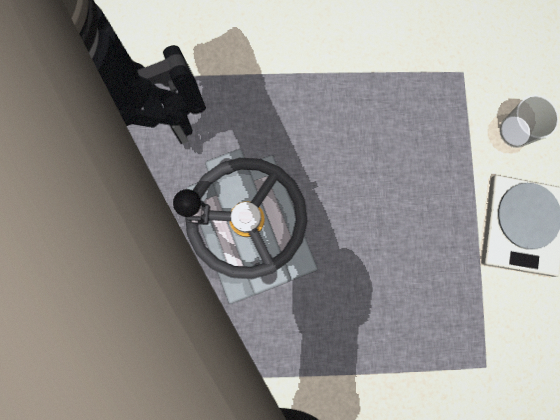

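The side view puts the ball at (224.7,230.0), and the prediction for a fully wound, upright handle is (224.2,228.2). In the top view the ball is at (187,203). I'll triangulate once to check.

```bash
python3 - <<'E'
from h import *
a=get_image("side");b=get_image("top")
X=tri(a,(224.5,229.7),b,(187,203));d=X[:2]-[.5363,.0622]
print(X,"w",np.radians(199.7)-np.arctan2(d[1],d[0]),"r",np.hypot(*d), get_state()["qd"].round(3))
for w in(1.7,1.85,2.0):
    p=np.radians(199.7)-w
    for r in(.05,.062): print(w,r,proj(b,[.5363+r*np.cos(p),.0622+r*np.sin(p),.25]))
E
```

```text
[0.54110361 0.1236531  0.24759314] w 1.9926346799519328 r 0.061640560297969896 [ 0.004  0.001 -0.001 -0.    -0.002  0.001 -0.   ]
1.7 0.05 [197.35098388 215.34080904]
1.7 0.062 [187.16564427 217.79555695]
1.85 0.05 [196.43549182 208.94599981]
1.85 0.062 [186.0546357  209.86376301]
2.0 0.05 [196.49738746 202.48934283]
2.0 0.062 [186.15542596 201.86250687]
```

The triangulated ball gives a wheel angle of about 1.99 rad, radius 61.6 mm and height 0.248 m. The wheel is wound to its stop and the handle is upright. I'll hand the job in.

```bash
python3 -c "
from workcell import *
print(job_done(), get_state()['t'])"
```

```text
the job is handed in; nothing more can be done
the job is handed in; nothing more can be done
```

The press is wound down and the handle is standing upright. I handed the job in just after t = 14.65 s, well inside the 38 s limit. No verdict was reported.

**What I did:** I gripped the ball at 20 N and swung the handle up until it stood upright. Still holding the ball, I wound the wheel clockwise to its stop, where about 13 N produced almost no further movement. I then opened the jaws, recentred them around the ball and backed out upwards.

**Last checks:**
- **Wheel and handle:** locating the ball in both cameras put the wheel at about 1.99 of 2.0 rad. The ball was 61.6 mm from the wheel's axis and 0.248 m high, against 62 mm and 0.250 m expected for a handle fully upright.
- **Arm:** it was still and clear of the press, with the TCP at z = 0.40 m.

**What disagreed:**
- **Wheel angle from the arm:** with the ball still held at the stop, the arm's own position gave only about 1.9 rad. I put that down to the grip and arm giving slightly.
- **Tool at the stop:** pressing there tilted the tool about 8°. When I opened the jaws it sprang about 9 mm sideways, and I recentred it before lifting. The pictures afterwards showed the handle still upright.

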